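# Lift the hot egg-pan lid off by its loop with the lid lifter

## Task

At the egg stall, take the lid lifter out of its blue dish, hook it under the loop of the hot red pan lid at the point where the lid balances (the weight inside the lid is off-centre and cannot be seen, so feel for it with part-lifts of a few millimetres), and lift the lid off keeping it level. Set the lid down gently in the middle of the round trivet, unhook the lifter and stand it upright in its dish again. Never touch the hot lid with the gripper, do not force it, and leave everything else alone.

Things in the scene. Friction and masses are not known exactly. Their poses are not given: they have to be found in the camera images.
- lifter: Lid lifter, an upright tool standing on its own foot, 118 mm tall, 0.28 kg. Origin: centre of the foot's underside, z up. Steel foot 50 (x) x 30 (y) x 8 mm. A shank 8 x 16 mm at x = -20 mm rises from the foot to a cross-piece 50 to 58 mm up; on top a wooden grip. Between foot and cross-piece the hook is open to +x, where the loop's bar goes in over the 22 mm high front of the V seat.
- lifter_seat (a point): Bottom of the lifter's V-shaped seat, 14 mm above its foot's underside. Here the loop's bar settles. The seat is only 10 mm wide along y; its flanks rise 8 mm within 12 mm to +x and -x.
- lifter_grip (a point): Best point to pinch the wooden grip, 92 mm above the foot's underside on the tool's axis. The grip is 28 (x) x 22 (y) mm, from 58 to 118 mm height; pinch it across its y faces.
- lid: Hot round red pan lid, 194 mm across, 0.5 to 0.8 kg; origin: centre of its underside. Spigot below 160 mm across, 4 mm deep, 8 mm play all round in the pan; flat top 14.6 mm above the origin. A block hidden inside puts its balance point anywhere under the loop's bar up to 48 mm either side of the middle. Hung on the 10 mm seat more than about 10 mm from that point, it tips too far.
- loop_bar (a point): Middle of the lid's rigid loop: a 10 mm round bar along the lid's y axis, 64 mm above its origin, between posts at y = +-74 mm (138 mm free; 44 mm clear below). Raised a few mm at one place, the lid pivots on the pan's rim (94 mm out) on its heavy side, dragging there (friction about 0.6), which swells the load felt by up to a third; raised under the balance point it comes up level.
- pan: Red pan, fixed on its round black hotplate; origin: centre of the hotplate's underside on the counter. Rim 100 mm above the origin, 188 mm outer and 176 mm inner diameter. At the start the lid rests on this rim, its origin 96 mm above the pan's.
- trivet: Fixed round wooden trivet with a cork top, 210 mm across; origin: centre of its underside; flat top 18 mm above the origin.
- dish: Fixed square blue dish for the lifter, 130 x 130 mm outside, walls 4 mm thick and 12 mm high, inner floor 4 mm above the origin (centre of its underside), 122 x 122 mm inside. The lifter starts standing in it.
- egg_box: Bystander: grey pulp box with six eggs, 100 x 150 x 63 mm, origin under its centre.
- egg_cup: Bystander: white egg cup, 48 mm across, 50 mm tall, origin under its centre.
- salt: Bystander: salt jar, 42 mm across, 85 mm tall, origin under its centre.
- honey: Bystander: honey jar, 68 mm across, 100 mm tall, origin under its centre.
- mustard: Bystander: yellow mustard jar, 60 mm across, 90 mm tall, origin under its centre.
- spoon: Bystander: spoon lying flat, 190 mm long.
Mind the look-alikes: they are no part of the job. Of the things shaped like the dish, the blue one is meant.

How it is judged:
By the outcome, as a careful person would: the job done as asked, in the order asked, and still so for the second after the job is handed in, with the robot touching nothing.
It also fails if it takes over 72 s, if anything falls off the work surface, if the arm or the gripper's body presses on something with over 40 N, if the wrist force passes 120 N, or if a joint passes its speed limit or range.

## Robot

A 6-joint arm with a two-finger parallel gripper is mounted at the origin on the work surface. World frame = base frame: x ahead of the robot, y to its left, z up, the work surface at z = 0. Lengths are in m, angles in rad, forces in N, time in s.
With the tool pointing down it reaches from about 0.25 to 0.775 m from the base axis. Payload 4 kg.
Tool frame: the origin (TCP) lies on the centre line of the jaws, within the pads' length; the fingertips stand 25 mm ahead of it and the grasp point (between the pads) lies 6 mm ahead of it; z points along the fingers, y is the line along which they close (so a half turn about z gives the same grasp; the last joint's range is limited). The gripper opens to 94 mm and grips with 3 to 60 N. Pads are 16 mm wide; open, the fingers measure 119 mm over their backs; the gripper's body (75 mm by 177 mm) begins 78 mm behind the grasp point.
Start: joints at [1.226, 0.087, 1.371, -0, 1.684, -0.103], TCP at [0.132, 0.534, 0.231] pointing down, gripper open.
Joint ranges: [-3.1, 3.1], [-0.76, 2.03], [0.27, 2.55], [-1.08, 4.22], [0.17, 2.65], [-2.57, 2.57]. Speed limits (rad/s): [2.79, 2.79, 3.14, 3.14, 3.14, 3.14].

## Interface

Orientations are given as [roll, pitch, yaw] about the fixed x, y, z axes, in that order (R = Rz(yaw) Ry(pitch) Rx(roll)).
In Python, from bench import robot, imaging gives the robot as it stands. The module is installed in compiled form; this text tells all that it offers.
- The arm moves only by the tool drive_tool, never from a script. Its argument "series" is a list of rows, each a list of 3 entries, a list of its own where there are three numbers: the finger opening in m, from 0 to 0.094, then the shift along the tool's x, y, z in m, then the turn, a rotation vector about the tool's x, y, z in rad. A call has 1 to 5 rows; each row is the pose to reach, as a shift and turn from the pose commanded when the call began, along the tool's axes at that moment; what a row does not reach only later rows make up. A row lasts 1/8 s, in which the tool goes at most 62.5 mm and 10.7 degrees, less where a joint would pass 70% of its speed; a pose out of reach is approached as far as the arm can. A call with a gripper value outside its range is refused whole. The fingers move at their own pace and stop on an object; the grip force is fixed at half the most. Time passes only in rows, so rows that repeat a pose let the fingers close. It gives the time, the measured TCP pose, the force, the opening and the grip force at its end, in the units of the state.
- robot.get_obs(): the state, without advancing time (a new reading comes with each control period).
- imaging.snapshot(name): name is "side" or "top" or "wrist"; returns the picture (480x640x3 uint8, red, green, blue); there is no depth.
- imaging.get_calibration(name): a dict with "intrinsics" (3x3 intrinsics, pixels), "position" and "rotation" of the camera in the world. Camera axes: x right, y up, looking along -z (the intrinsics and any distortion apply to the point x, -y, -z); pixel columns grow to the right and rows downward; lengths in m; the calibration is good to about 2 mm. A picture is of the moment at which its call begins: read the wrist's pose just before it. get_calibration takes no time and is no camera call; for the wrist camera it gives the pose at the moment of the call.
- robot.close_job(): hands the job in; it is judged then, once.
The state is a dict: "time": time; "joint_positions": joint angles; "qvel": joint speeds; "joint_torque": joint torques, N m; "tool_pos": TCP position; "ee_rot": TCP orientation; "wrist_force": force on the tool from outside, world axes, zero at the start; "wrist_torque": the same for the moment, N m; "width": finger opening in m; "finger_force": force on a finger pad.
Only numpy, scipy, OpenCV 4.12 (cv2) and the standard library are available. Lean on these libraries where they do the work, as an engineer would, in place of code of your own. Each camera call takes 0.05 s, during which the arm holds its last target. There are 200 camera calls.

## Working session

There is one attempt and no reset: what is moved stays moved. The work goes in short steps, Python scripts to look and compute and a tool call to move; the robot and the scene stay as the last step left them, time stands still between calls to the robot, and variables do not carry over. Pictures are saved under pics/ and viewed, at most 10 in all, crops included, and the job is handed in when it is done.

Besides the shell and the picture viewer there is one more tool, called after "Request:" as name([rows], argument=value, ...), one row to a line, values as JSON. drive_tool: Moves the arm, as the interface text tells. Its arguments: {"type":"object","properties":{"series":{"type":"array"}},"required":["series"]}

```bash
mkdir -p pics; python3 - <<'E'
from bench import robot, imaging
import cv2
for n in ("top","side"):
    c=imaging.get_calibration(n); print(n,{k:(v.round(3).tolist() if hasattr(v,'round') else v) for k,v in c.items()})
    cv2.imwrite(f"pics/{n}0.png",imaging.snapshot(n)[...,::-1])
o=robot.get_obs(); print({k:o[k] for k in("time","tool_pos","ee_rot","wrist_force","width")})
E
```

```text
top {'intrinsics': [[492.294, 0.0, 317.138], [0.0, 492.294, 246.428], [0.0, 0.0, 1.0]], 'position': [0.48, 0.012, 1.437], 'rotation': [0.052, -0.004, -1.567]}
side {'intrinsics': [[495.079, 0.0, 320.346], [0.0, 495.079, 239.097], [0.0, 0.0, 1.0]], 'position': [0.368, 0.933, 1.079], 'rotation': [0.771, -0.02, -2.919]}
{'time': 0.1, 'tool_pos': array([0.13153972, 0.53359067, 0.22945955]), 'ee_rot': array([-3.13970195e+00, -1.87389323e-04,  2.89979861e+00]), 'wrist_force': array([-0.3248398 , -0.31262176, -0.3060301 ]), 'width': 0.09398772606471509}
```

View pics/top0.png

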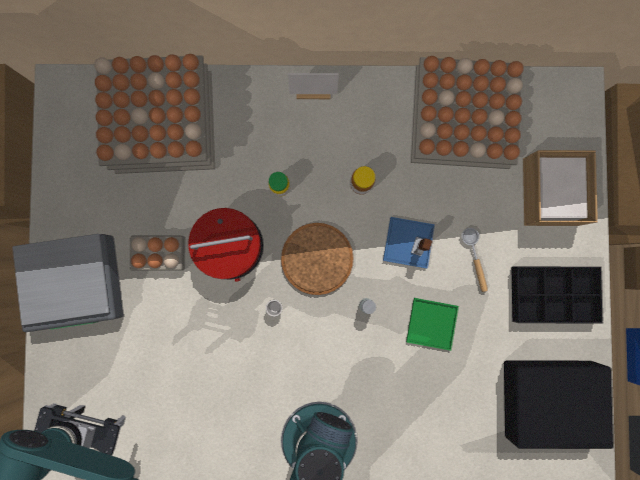

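View pics/side0.png

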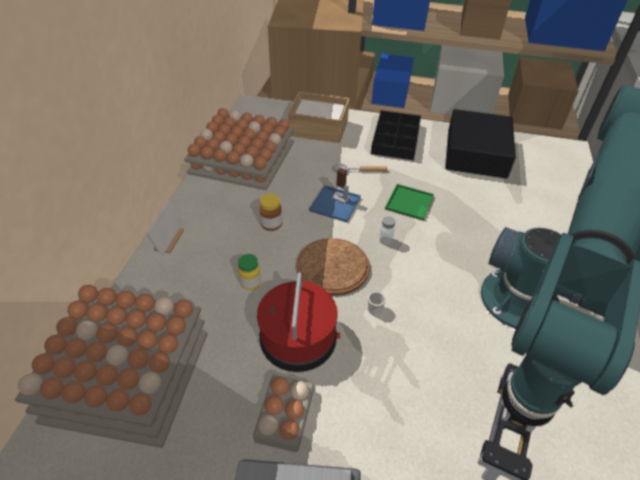

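The top view shows the red lid at (226,244) with its loop from (191,247) to (250,238), and the trivet at (317,258). Two things are dish-shaped: one blue at (409,243) and one green at (432,324). The blue one is meant: it is the named colour and the lifter stands in it at (424,245). I'll enlarge both areas to confirm.

```bash
cat > h.py <<'E'
from bench import robot, imaging
import numpy as np, cv2
from scipy.spatial.transform import Rotation as R
def cal(n):
    c=imaging.get_calibration(n); K=np.array(c["intrinsics"]); r=np.array(c["rotation"])
    r=r if r.shape==(3,3) else R.from_euler("xyz",r).as_matrix()
    return K,np.array(c["position"]),r
def p2w(n,u,v,z,C=None):
    K,p,r=C or cal(n); d=np.linalg.solve(K,[u,v,1]); d=r@(d*[1,-1,-1]); return p+d*(z-p[2])/d[2]
def w2p(n,X,C=None):
    K,p,r=C or cal(n); d=(r.T@(np.array(X)-p))*[1,-1,-1]; q=K@d; return q[:2]/q[2]
def obs():
    o=robot.get_obs(); print("t",round(o["time"],2),"pos",o["tool_pos"].round(4),"rpy",o["ee_rot"].round(4),"F",o["wrist_force"].round(2),"T",o["wrist_torque"].round(2),"w",round(float(o["width"]),4)); return o
E
python3 - <<'E'
from h import *
print(w2p("top",[0,0,0]),w2p("side",[0,0,0]))
im=cv2.imread("pics/top0.png")
a=cv2.resize(im[195:295,180:280],None,fx=4,fy=4,interpolation=cv2.INTER_CUBIC)
b=cv2.resize(im[195:295,370:470],None,fx=4,fy=4,interpolation=cv2.INTER_CUBIC)
cv2.imwrite("pics/c0.png",np.hstack([a,b]))
for z,u,v in((.16,191,247),(.16,250,238),(.11,226,244),(.018,317,258),(.01,409,243),(.12,426,243)): print(u,v,p2w("top",u,v,z).round(4))
E
```

```text
[318.8478649  439.92222548] [518.368009   299.25705433]
191 247 [0.5441 0.3348 0.16  ]
250 238 [0.5681 0.182  0.16  ]
226 244 [0.5551 0.2532 0.11  ]
317 258 [0.5208 0.0072 0.018 ]
409 243 [ 0.5656 -0.2601  0.01  ]
426 243 [ 0.5592 -0.2847  0.12  ]
```

View pics/c0.png

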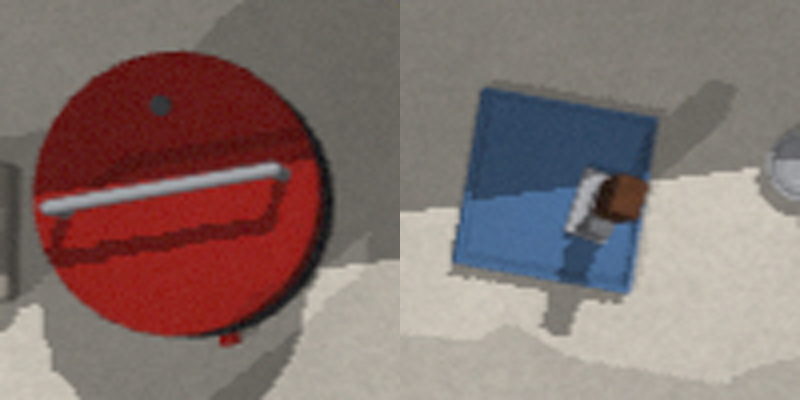

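The crop confirms it: the lifter stands in the right part of the blue dish, with its brown grip at about (426,244) in the full image. The bar ends are at about (191,247) and (250,237.5). I'll move above the lifter.

Request:
drive_tool([
  [0.094,[-0.04,-0.045,-0.02],[0,0,0]],
  [0.094,[-0.08,-0.09,-0.04],[0,0,0]],
  [0.094,[-0.12,-0.135,-0.05],[0,0,0]],
  [0.094,[-0.16,-0.18,-0.05],[0,0,0]],
  [0.094,[-0.2,-0.225,-0.05],[0,0,0]],
])

```text
time: 0.72
tool_pos: [0.2724, 0.2659, 0.2803]
ee_rot: [3.141, 0.0, 2.901]
wrist_force: [1.5, 0.8, -0.2]
width: 0.094
finger_force: 0.0
```

Request:
drive_tool([
  [0.094,[-0.04,-0.045,0],[0,0,0]],
  [0.094,[-0.08,-0.09,0],[0,0,0]],
  [0.094,[-0.12,-0.135,0],[0,0,0]],
  [0.094,[-0.16,-0.18,0],[0,0,0]],
  [0.094,[-0.2,-0.225,0],[0,0,0]],
])

```text
time: 1.35
tool_pos: [0.4127, -0.0006, 0.2802]
ee_rot: [3.141, 0.0, 2.899]
wrist_force: [0.5, 1.3, 1.1]
width: 0.094
finger_force: 0.0
```

Request:
drive_tool([
  [0.094,[-0.04,-0.045,0],[0,0,0]],
  [0.094,[-0.08,-0.09,0],[0,0,0]],
  [0.094,[-0.12,-0.135,0],[0,0,0]],
  [0.094,[-0.16,-0.18,0],[0,0,0]],
  [0.094,[-0.2,-0.225,0],[0,0,0]],
])

```text
time: 1.98
tool_pos: [0.5532, -0.2668, 0.2798]
ee_rot: [3.141, -0.001, 2.9]
wrist_force: [0.0, 0.1, 1.1]
width: 0.0942
finger_force: 0.0
```

```bash
python3 - <<'E'
from h import *
obs(); C=cal("wrist"); print(C)
cv2.imwrite("pics/w1.png",imaging.snapshot("wrist")[...,::-1])
print(w2p("wrist",[.56,-.285,.12]))
E
```

```text
t 1.98 pos [ 0.5532 -0.2668  0.2798] rpy [ 3.1409e+00 -8.0000e-04  2.8995e+00] F [0.05 0.05 1.12] T [ 0.04 -0.05 -0.03] w 0.0942
(array([[386.54800948,   0.        , 312.81820217],
       [  0.        , 386.54800948, 235.56185539],
       [  0.        ,   0.        ,   1.        ]]), array([ 0.47481552, -0.24786981,  0.43339782]), array([[ 2.38800875e-01, -9.32912099e-01, -2.69535076e-01],
       [ 9.71068462e-01,  2.29540301e-01,  6.58581219e-02],
       [ 4.29323780e-04, -2.77463989e-01,  9.60735942e-01]]))
[301.79761998 234.5949088 ]
```

View pics/w1.png

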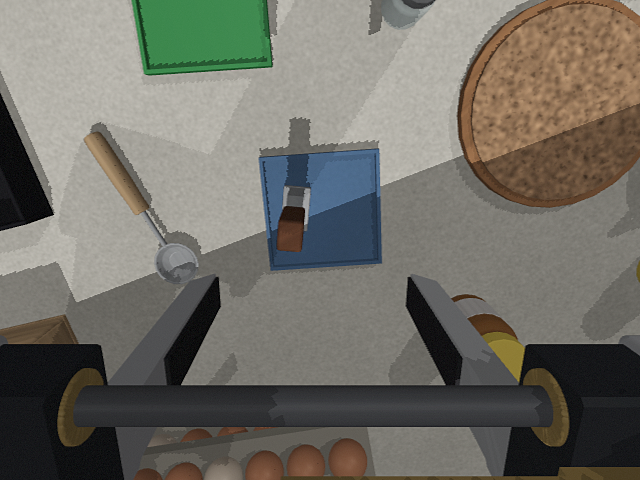

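The wrist view shows the lifter at (292,220) in the blue dish and the trivet at the upper right. I'll enlarge the lifter to read its grip and foot.

```bash
python3 - <<'E'
import cv2
im=cv2.imread("pics/w1.png")
cv2.imwrite("pics/w1c.png",cv2.resize(im[140:280,250:390],None,fx=4.2,fy=4.2,interpolation=cv2.INTER_CUBIC)[:, :588])
E
```

```text
(no output)
```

View pics/w1c.png

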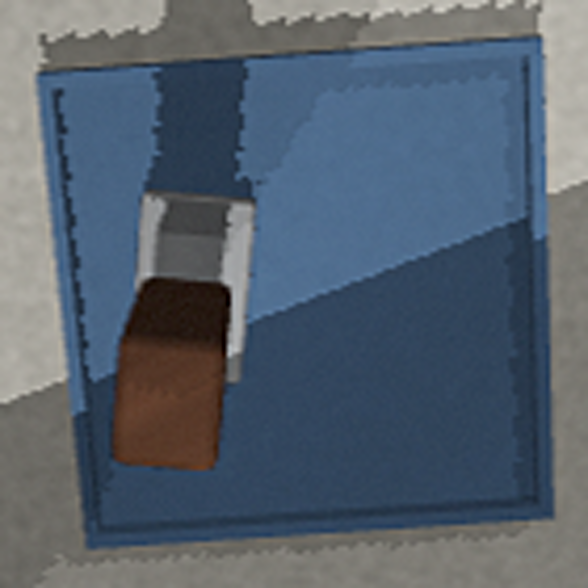

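```bash
python3 - <<'E'
from h import *
from scipy.optimize import least_squares
C=cal("wrist")
px=np.array([(122,342),(222,345),(216,470),(113,462),(143,193),(255,200),(239,382)])/4.2+[250,140]
# near side = -x (image up is world -x); image right is +y
M=np.array([(-14,-11,118),(-14,11,118),(14,11,118),(14,-11,118),(-25,-15,8),(-25,15,8),(25,15,8)])/1e3
def pts(q,M):
    c,s=np.cos(q[2]),np.sin(q[2]); return np.c_[q[0]+c*M[:,0]-s*M[:,1],q[1]+s*M[:,0]+c*M[:,1],M[:,2]+.004]
f=lambda q:np.ravel([w2p("w",X,C) for X in pts(q,M)]-px)
s=least_squares(f,[.56,-.285,0]); print(s.x.round(4),s.fun.round(1))
E2=np.array([(-24,-8,8),(-24,8,8),(-24,-8,50),(-24,8,50),(-24,-8,58),(-24,8,58),(-14,-11,58),(-14,11,58)])/1e3
print(((np.array([w2p("w",X,C) for X in pts(s.x,E2)])-[250,140])*4.2).round(0))
# B: shank on far side: its y range as seen
E3=np.array([(24,8,8),(24,8,50),(16,8,8)])/1e3
print("B",((np.array([w2p("w",X,C) for X in pts(s.x,E3)])-[250,140])*4.2).round(0))
D=np.array([(38,72),(541,37),(554,517),(87,548)])/4.2+[250,140]
d=np.array([p2w("w",*p,.012,C)[:2] for p in D]); print("dish",d.mean(0),d.round(3).tolist())
# trivet fit in the top picture by colour
T=cal("top"); im=cv2.imread("pics/top0.png"); h=cv2.cvtColor(im,cv2.COLOR_BGR2HSV)
m=((h[...,0]>5)&(h[...,0]<18)&(h[...,1]>90)).astype(np.uint8); m[:210]=0;m[310:]=0;m[:,:270]=0;m[:,365:]=0
m=cv2.morphologyEx(m,cv2.MORPH_CLOSE,np.ones((5,5))); c=max(cv2.findContours(m,0,1)[0],key=cv2.contourArea); (u,v),r=cv2.minEnclosingCircle(c); print("trivet",u,v,r,p2w("top",u,v,.016,T),p2w("top",u+r,v,.016,T))
r2=((h[...,0]<8)|(h[...,0]>172))&(h[...,1]>150); r2=r2.astype(np.uint8); r2[:,:170]=0;r2[:,270:]=0;r2[:200]=0;r2[285:]=0
r2=cv2.morphologyEx(cv2.morphologyEx(r2,cv2.MORPH_CLOSE,np.ones((9,9))),cv2.MORPH_OPEN,np.ones((9,9)));c=max(cv2.findContours(r2,0,1)[0],key=cv2.contourArea);(u,v),r=cv2.minEnclosingCircle(c); print("lid",u,v,r,p2w("top",u,v,.107,T),p2w("top",u+r,v,.107,T))
E
```

```text
[ 0.5588 -0.2948 -0.3219] [-1.6 -2.1  1.5 -0.9  0.6  1.7 -1.1  1.7 -0.5 -0.7  0.4 -0.3  0.9  0.7]
[[168. 196.]
 [230. 201.]
 [157. 224.]
 [225. 229.]
 [155. 230.]
 [224. 235.]
 [139. 272.]
 [234. 279.]]
B [[217. 380.]
 [212. 425.]
 [219. 350.]]
dish [ 0.56966279 -0.26720289] [[0.495, -0.318], [0.518, -0.193], [0.644, -0.215], [0.622, -0.342]]
trivet 316.8525695800781 258.4266662597656 36.14356994628906 [0.51960024 0.00760754 0.016     ] [ 0.51997745 -0.09678903  0.016     ]
lid 224.29681396484375 244.44024658203125 36.639434814453125 [0.5540131  0.25837355 0.107     ] [0.55438238 0.15932407 0.107     ]
```

The fit shows the shank on the robot's side, so the hook opens away from it. The lifter's yaw is about -0.32. The wrist and top estimates differ by several mm, so I'll hover closer and look again while stationary.

Request:
drive_tool([
  [0.094,[-0.01,-0.02,0.04],[0,0,0.08]],
  [0.094,[-0.01,-0.02,0.08],[0,0,0.08]],
  [0.094,[-0.01,-0.02,0.08],[0,0,0.08]],
])

```text
time: 2.4
tool_pos: [0.5553, -0.2856, 0.195]
ee_rot: [3.139, -0.01, 2.819]
wrist_force: [-0.1, -1.1, -0.2]
width: 0.0941
finger_force: 0.0
```

```bash
python3 - <<'E'
from h import *
obs(); C=cal("wrist"); print(C[1])
im=imaging.snapshot("wrist")[...,::-1]; cv2.imwrite("pics/w2.png",im)
for X in ([.5588,-.2948,.122],[.5565,-.2857,.122]): print(w2p("w",X,C))
cv2.imwrite("pics/w2c.png",cv2.resize(im[140:340,200:400],None,fx=3,fy=3,interpolation=cv2.INTER_CUBIC))
E
```

```text
t 2.4 pos [ 0.5553 -0.2856  0.195 ] rpy [ 3.1388 -0.0105  2.8194] F [-0.12 -1.14 -0.22] T [-0.02  0.03 -0.01] w 0.0941
[ 0.48007034 -0.26120992  0.34940819]
[300.65733147 269.42968217]
[313.29469263 261.78336247]
```

View pics/w2c.png

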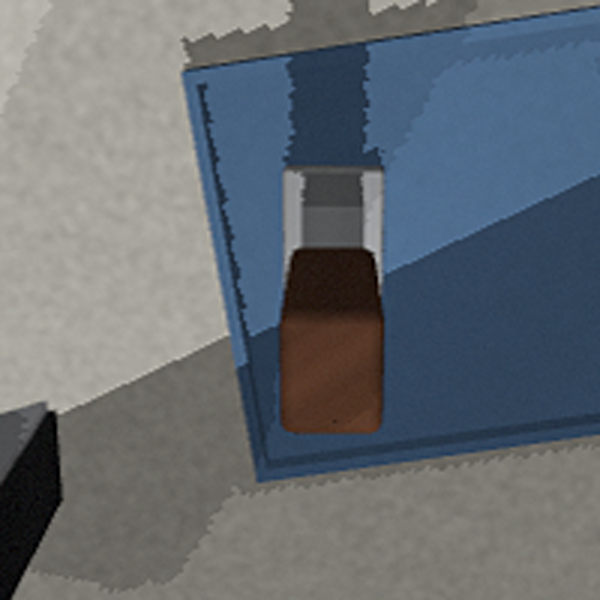

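```bash
python3 - <<'E'
from h import *
o=obs(); C=cal("wrist")
g=p2w("w",310.3,264.3,.122,C); f=[p2w("w",200+u/3,140+v/3,.012,C) for u,v in((284,167),(384,167))]
Rt=R.from_euler("xyz",o["ee_rot"]).as_matrix(); print(g,f,(Rt.T@(g-o["tool_pos"])).round(4),[(Rt.T@(q-o["tool_pos"])).round(4) for q in f])
E
```

```text
t 2.45 pos [ 0.5566 -0.2861  0.1985] rpy [ 3.1403 -0.0046  2.8198] F [-0.62 -0.48  0.07] T [ 0.01  0.01 -0.03] w 0.0941
[ 0.56038475 -0.28920895  0.122     ] [array([ 0.53257557, -0.29516739,  0.012     ]), array([ 0.54193393, -0.26702779,  0.012     ])] [-0.0049 -0.0018  0.0765] [array([ 0.0191, -0.0164,  0.1866]), array([0.0191, 0.0132, 0.1866])]
```

Request:
drive_tool([
  [0.094,[-0.0055,-0.0015,0.05],[0,0,0]],
  [0.094,[-0.0055,-0.0015,0.097],[0,0,0]],
  [0.094,[-0.0055,-0.0015,0.097],[0,0,0]],
  [0.02,[-0.0055,-0.0015,0.097],[0,0,0]],
  [0.01,[-0.0055,-0.0015,0.097],[0,0,0]],
])

```text
time: 3.08
tool_pos: [0.5641, -0.291, 0.1077]
ee_rot: [-3.14, 0.007, 2.82]
wrist_force: [-0.0, 0.8, -0.6]
width: 0.0772
finger_force: 0.0
```

Request:
drive_tool([
  [0.01,[0,0,0],[0,0,0]],
  [0.01,[0,0,0],[0,0,0]],
  [0.01,[0,0,0],[0,0,0]],
  [0.01,[0,0,0],[0,0,0]],
])

```text
time: 3.58
tool_pos: [0.5622, -0.29, 0.1033]
ee_rot: [3.141, -0.0, 2.82]
wrist_force: [-1.3, -0.8, 0.4]
width: 0.0374
finger_force: 0.0
```

Request:
drive_tool([
  [0.01,[0,0,0],[0,0,0]],
  [0.01,[0,0,0],[0,0,0]],
  [0.01,[0,0,0],[0,0,0]],
  [0.01,[0,0,0],[0,0,0]],
])

```text
time: 4.08
tool_pos: [0.5623, -0.2899, 0.1033]
ee_rot: [3.141, -0.0, 2.82]
wrist_force: [-0.1, -0.2, -0.3]
width: 0.0221
finger_force: 30.0
```

The lifter is held. I'll lift it and travel to a standoff in front of the loop on the robot's side.

Request:
drive_tool([
  [0.01,[0,0,-0.03],[0,0,0]],
  [0.01,[0,0,-0.08],[0,0,0]],
  [0.01,[0,0,-0.135],[0,0,0]],
  [0.01,[0.015,0.03,-0.175],[0,0,0]],
  [0.01,[0.032,0.08,-0.187],[0,0,0]],
])

```text
time: 4.7
tool_pos: [0.5577, -0.2048, 0.2936]
ee_rot: [-3.141, 0.005, 2.817]
wrist_force: [1.1, 0.2, -3.0]
width: 0.0222
finger_force: 30.0
```

Request:
drive_tool([
  [0.01,[0.025,0.054,0],[0,0,0]],
  [0.01,[0.05,0.106,0],[0,0,0]],
  [0.01,[0.075,0.158,0],[0,0,0]],
  [0.01,[0.1,0.21,0],[0,0,0]],
  [0.01,[0.125,0.262,0],[0,0,0]],
])

```text
time: 5.32
tool_pos: [0.5207, 0.0858, 0.2897]
ee_rot: [-3.141, -0.001, 2.82]
wrist_force: [1.4, 0.0, -2.4]
width: 0.0219
finger_force: 30.0
```

Request:
drive_tool([
  [0.01,[0.025,0.05,0],[0,0,-0.16]],
  [0.01,[0.05,0.1,0],[0,0,-0.32]],
  [0.01,[0.075,0.149,0],[0,0,-0.478]],
  [0.01,[0.075,0.149,0],[0,0,-0.478]],
  [0.01,[0.075,0.149,0],[0,0,-0.478]],
])

```text
time: 5.95
tool_pos: [0.4973, 0.2488, 0.2898]
ee_rot: [-3.14, -0.001, -2.986]
wrist_force: [0.2, -0.4, -1.9]
width: 0.0216
finger_force: 30.0
```

```bash
python3 - <<'E'
from h import *
o=obs(); 
for i in range(3): imaging.snapshot("wrist")
o=obs();C=cal("wrist")
im=imaging.snapshot("wrist")[...,::-1]; cv2.imwrite("pics/w3.png",im)
sd=imaging.snapshot("side")[...,::-1]; cv2.imwrite("pics/s3.png",sd)
print([w2p("w",X,C).round() for X in ([.5441,.3348,.16],[.5681,.182,.16],[.497,.249,.18])], [w2p("side",X).round() for X in ([.5441,.3348,.16],[.5681,.182,.16],[.497,.249,.19])])
s=cv2.resize(sd[200:370,240:360],None,fx=2.82,fy=2.82,interpolation=cv2.INTER_CUBIC)
cv2.imwrite("pics/m3.png",np.hstack([im[:,120:560],s[:480]]))
E
```

```text
t 5.95 pos [0.4973 0.2488 0.2898] rpy [-3.1405e+00 -1.2000e-03 -2.9858e+00] F [ 0.23 -0.36 -1.94] T [ 0.06 -0.02  0.01] w 0.0216
t 6.1 pos [0.4978 0.2478 0.2903] rpy [-3.1412e+00 -2.0000e-04 -2.9879e+00] F [-0.5   0.16 -3.23] T [ 0.04 -0.01  0.01] w 0.0217
[array([411., 304.]), array([219., 305.]), array([315., 241.])] [array([294., 327.]), array([301., 273.]), array([324., 292.])]Traceback (most recent call last):
  File "<stdin>", line 9, in <module>
    return _nx.concatenate(arrs, 1, dtype=dtype, casting=casting)
           ~~~~~~~~~~~~~~~^^^^^^^^^^^^^^^^^^^^^^^^^^^^^^^^^^^^^^^
ValueError: all the input array dimensions except for the concatenation axis must match exactly, but along dimension 0, the array at index 0 has size 480 and the array at index 1 has size 479
```

```bash
python3 - <<'E'
import cv2,numpy as np
im=cv2.imread("pics/w3.png");sd=cv2.imread("pics/s3.png")
s=cv2.resize(sd[200:370,240:360],(339,480),interpolation=cv2.INTER_CUBIC)
cv2.imwrite("pics/m3.png",np.hstack([im[:,120:560],s]))
E
```

```text
(no output)
```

View pics/m3.png

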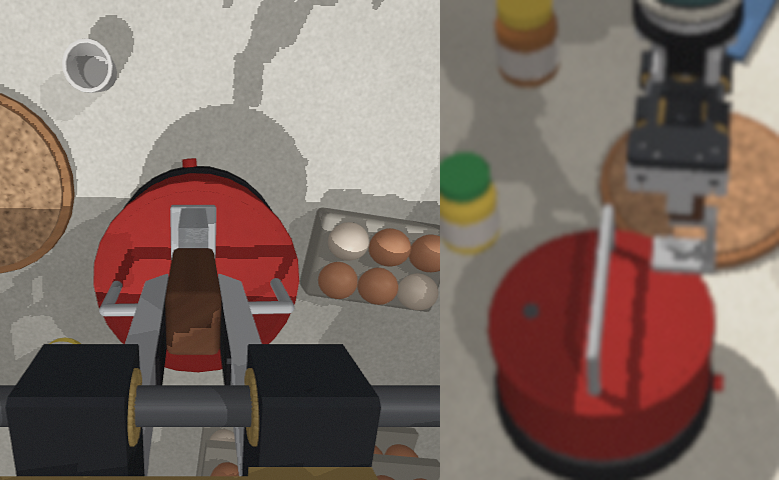

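The wrist view shows the bar from (224,311) to (412,309), close to level and square to the tool. In the side crop the shank is on the robot's side and the hook is open towards the bar.

```bash
python3 - <<'E'
from h import *
o=obs();C=cal("wrist");Rt=R.from_euler("xyz",o["ee_rot"]).as_matrix()
P=[p2w("w",u,v,.16,C) for u,v in((224,311),(412,309))]
for p in P+[sum(P)/2]: print(p.round(4),(Rt.T@(p-o["tool_pos"])).round(4))
a=Rt.T@(P[1]-P[0]); print("len",np.linalg.norm(a),"ang",np.arctan2(a[0],a[1]))
# lifter foot near-end centre as seen (rel. tool): crop (171..216,206)+120
z=o["tool_pos"][2]-.0993+.008
for u,v in((291,207),(336,207)): print((Rt.T@(p2w("w",u,v,z,C)-o["tool_pos"])).round(4))
E
```

```text
t 6.2 pos [0.4979 0.2479 0.2905] rpy [-3.1415e+00  1.0000e-04 -2.9878e+00] F [-0.16 -0.09 -3.5 ] T [-0.01 -0.05 -0.05] w 0.0218
[0.5734 0.1863 0.16  ] [-0.0652 -0.0724  0.1306]
[0.5481 0.3366 0.16  ] [-0.0632  0.0799  0.1305]
[0.5608 0.2615 0.16  ] [-0.0642  0.0038  0.1305]
len 0.15236554445893982 ang 0.013017322919719652
[ 0.0291 -0.0145  0.0913]
[0.0292 0.0145 0.0913]
```

Request:
drive_tool([
  [0.01,[0,-0.036,0.02],[0,0,0]],
  [0.01,[0,-0.036,0.067],[0,0,0]],
  [0.01,[0,-0.036,0.067],[0,0,0]],
  [0.01,[-0.03,-0.036,0.067],[0,0,0]],
  [0.01,[-0.066,-0.036,0.067],[0,0,0]],
])

```text
time: 6.82
tool_pos: [0.5698, 0.2243, 0.227]
ee_rot: [3.141, 0.005, -2.985]
wrist_force: [0.4, -0.4, -2.2]
width: 0.0218
finger_force: 30.0
```

Request:
drive_tool([
  [0.01,[0,0,-0.004],[0,0,0]],
  [0.01,[0,0,-0.008],[0,0,0]],
  [0.01,[0,0,-0.008],[0,0,0]],
])

```text
time: 7.2
tool_pos: [0.5682, 0.2241, 0.2336]
ee_rot: [3.141, 0.003, -2.985]
wrist_force: [0.3, 0.2, -2.3]
width: 0.0217
finger_force: 30.0
```

```bash
cat >> h.py <<'E'
def feel(n=12):
    F=[];T=[];Q=[]
    for i in range(n):
        imaging.snapshot("side"); o=robot.get_obs(); F.append(o["wrist_force"]);T.append(o["wrist_torque"]);Q.append(o["tool_pos"])
    print("F",np.mean(F,0).round(2),"se",(np.std(F,0)/n**.5).round(2),"T",np.mean(T,0).round(3),"pos",np.mean(Q,0).round(4),"t",round(o["time"],2))
E
python3 - <<'E'
from h import *
feel(10)
K=cal("side");im=imaging.snapshot("side")[...,::-1]; cv2.imwrite("pics/s4.png",im)
cv2.imwrite("pics/s4c.png",cv2.resize(im[230:380,230:380],None,fx=4,fy=4,interpolation=cv2.INTER_CUBIC))
E
```

```text
F [-0.13  0.13 -3.21] se [0.07 0.11 0.18] T [ 0.032 -0.012 -0.015] pos [0.5679 0.2239 0.2318] t 7.7
```

View pics/s4c.png

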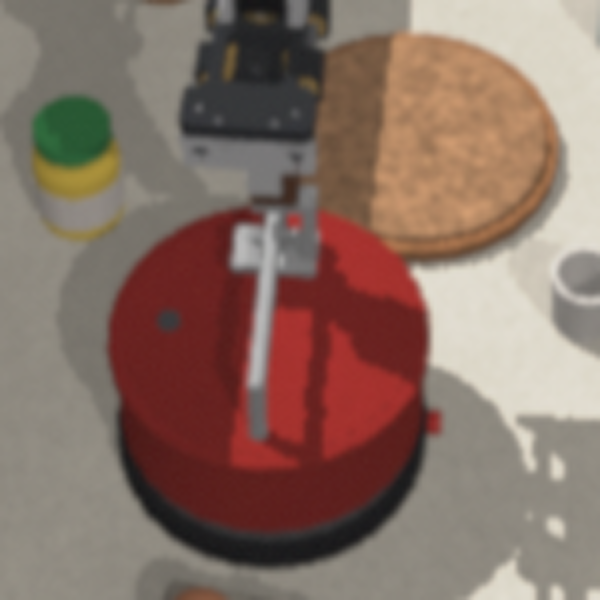

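The side crop shows the bar inside the hook, near the far post (that is, on the -y half). I'll raise in small steps.

Request:
drive_tool([
  [0.01,[0,0,-0.003],[0,0,0]],
  [0.01,[0,0,-0.006],[0,0,0]],
  [0.01,[0,0,-0.008],[0,0,0]],
  [0.01,[0,0,-0.01],[0,0,0]],
  [0.01,[0,0,-0.011],[0,0,0]],
])

```text
time: 8.38
tool_pos: [0.5677, 0.2239, 0.241]
ee_rot: [-3.142, -0.003, -2.985]
wrist_force: [-0.3, 0.1, -8.4]
width: 0.0218
finger_force: 30.0
```

```bash
python3 - <<'E'
from h import *
feel(16)
E
```

```text
F [-0.18  0.21 -8.99] se [0.13 0.13 0.16] T [ 0.076 -0.028  0.014] pos [0.5682 0.2239 0.2422] t 9.18
```

Request:
drive_tool([
  [0.01,[0,0,0.005],[0,0,0]],
  [0.01,[0,0,0.013],[0,0,0]],
  [0.01,[0,0,0.015],[0,0,0]],
  [0.01,[0,0.04,0.015],[0,0,0]],
  [0.01,[0,0.08,0.015],[0,0,0]],
])

```text
time: 9.8
tool_pos: [0.5562, 0.3035, 0.2284]
ee_rot: [3.141, 0.002, -2.987]
wrist_force: [1.0, 0.2, -2.7]
width: 0.0219
finger_force: 30.0
```

Request:
drive_tool([
  [0.01,[0,0,-0.003],[0,0,0]],
  [0.01,[0,0,-0.008],[0,0,0]],
  [0.01,[0,0,-0.011],[0,0,0]],
  [0.01,[0,0,-0.013],[0,0,0]],
  [0.01,[0,0,-0.015],[0,0,0]],
])

```text
time: 10.42
tool_pos: [0.5559, 0.3016, 0.2414]
ee_rot: [-3.14, -0.002, -2.987]
wrist_force: [0.7, -2.0, -6.8]
width: 0.0221
finger_force: 30.0
```

```bash
python3 - <<'E'
from h import *
feel(16)
E
```

```text
F [ 0.43 -1.28 -6.76] se [0.11 0.12 0.11] T [-0.329 -0.111  0.01 ] pos [0.5558 0.3026 0.2422] t 11.22
```

The moments give W ≈ 6.2 N and a balance point about 30 mm towards -y. I'll try there.

Request:
drive_tool([
  [0.01,[0,0,0.005],[0,0,0]],
  [0.01,[0,0,0.013],[0,0,0]],
  [0.01,[0,0,0.015],[0,0,0]],
  [0.01,[0,-0.035,0.015],[0,0,0]],
  [0.01,[0,-0.07,0.015],[0,0,0]],
])

```text
time: 11.85
tool_pos: [0.5668, 0.2335, 0.2278]
ee_rot: [3.141, 0.001, -2.984]
wrist_force: [0.3, -0.8, -2.5]
width: 0.0218
finger_force: 30.0
```

```bash
python3 - <<'E'
from h import *
cv2.imwrite("pics/b0.png",imaging.snapshot("side")[...,::-1]); feel(8)
E
```

```text
F [-0.31  0.42 -2.61] se [0.13 0.13 0.15] T [ 0.038 -0.016  0.019] pos [0.5669 0.2337 0.2278] t 12.3
```

Request:
drive_tool([
  [0.01,[0,0,-0.004],[0,0,0]],
  [0.01,[0,0,-0.009],[0,0,0]],
  [0.01,[0,0,-0.012],[0,0,0]],
  [0.01,[0,0,-0.014],[0,0,0]],
  [0.01,[0,0,-0.016],[0,0,0]],
])

```text
time: 12.92
tool_pos: [0.5661, 0.2336, 0.2416]
ee_rot: [-3.141, -0.004, -2.985]
wrist_force: [0.5, -0.4, -9.4]
width: 0.022
finger_force: 30.0
```

```bash
python3 - <<'E'
from h import *
feel(16)
im=imaging.snapshot("side")[...,::-1]; cv2.imwrite("pics/b1.png",im); w=imaging.snapshot("wrist")[...,::-1]; cv2.imwrite("pics/w5.png",w)
a=cv2.imread("pics/b0.png")
# shift of the bar's and lid's pieces between the pictures
T=cal("side")
def sh(c,h):
    c=np.int32(c); t=a[c[1]-h:c[1]+h,c[0]-h:c[0]+h]; s=im[c[1]-h-6:c[1]+h+6,c[0]-h-6:c[0]+h+6]
    k=6;r=cv2.matchTemplate(cv2.resize(s,None,fx=k,fy=k,interpolation=2),cv2.resize(t,None,fx=k,fy=k,interpolation=2),cv2.TM_CCOEFF_NORMED); _,m,_,p=cv2.minMaxLoc(r); return (np.array(p)/k-6).round(2),round(m,3)
for n,X in(("near end",[.5481,.333,.16]),("knob hole",[.593,.27,.111])):
    q=w2p("side",X,T); d=w2p("side",np.array(X)+[0,0,.01],T)-q; print(n,q.round(),sh(q,7),"10mm up =",d.round(2))
E
```

```text
F [-0.16  0.12 -9.26] se [0.11 0.13 0.15] T [ 0.015 -0.029 -0.013] pos [0.5666 0.2337 0.2432] t 13.72
near end [293. 326.] (array([ 0.  , -0.33]), 0.995) 10mm up = [-0.09 -2.6 ]
knob hole [282. 312.] (array([ 0.17, -1.33]), 0.955) 10mm up = [-0.15 -2.5 ]
```

Request:
drive_tool([
  [0.01,[0,0,-0.002],[0,0,0]],
  [0.01,[0,0,-0.004],[0,0,0]],
  [0.01,[0,0,-0.006],[0,0,0]],
  [0.01,[0,0,-0.006],[0,0,0]],
])

```text
time: 14.32
tool_pos: [0.5669, 0.2338, 0.2499]
ee_rot: [3.141, 0.001, -2.985]
wrist_force: [0.4, -0.4, -9.4]
width: 0.0221
finger_force: 30.0
```

```bash
python3 - <<'E'
from h import *
feel(12)
im=imaging.snapshot("side")[...,::-1]; cv2.imwrite("pics/b2.png",im); w=imaging.snapshot("wrist")[...,::-1]; cv2.imwrite("pics/w6.png",w)
a=cv2.imread("pics/b0.png")
T=cal("side")
def sh(c,h):
    c=np.int32(c); t=a[c[1]-h:c[1]+h,c[0]-h:c[0]+h]; s=im[c[1]-h-6:c[1]+h+6,c[0]-h-6:c[0]+h+6]
    k=6;r=cv2.matchTemplate(cv2.resize(s,None,fx=k,fy=k,interpolation=2),cv2.resize(t,None,fx=k,fy=k,interpolation=2),cv2.TM_CCOEFF_NORMED); _,m,_,p=cv2.minMaxLoc(r); return (np.array(p)/k-6).round(2),round(m,3)
for n,X in(("near end",[.5481,.333,.16]),("bar mid",[.5605,.262,.16]),("knob hole",[.593,.27,.111]),("near rim",[.56,.355,.107]),("left rim",[.65,.258,.107])):
    q=w2p("side",X,T); print(n,q.round(),sh(q,7))
c5=cv2.imread("pics/w5.png")
cv2.imwrite("pics/cmp.png",np.vstack([cv2.resize(np.hstack([a[240:340,250:350],im[240:340,250:350]]),(800,400),interpolation=2),cv2.resize(w[180:380,160:460],(300,200))[:, :300].repeat(1,0) if 0 else cv2.resize(w[200:350,160:460],(400,200))[:, :].repeat(2,1)[:, :800]]))
E
```

```text
F [-0.08 -0.17 -9.75] se [0.11 0.19 0.11] T [-0.002 -0.034 -0.011] pos [0.5667 0.2338 0.2494] t 14.93
near end [293. 326.] (array([-0.17, -2.  ]), 0.975)
bar mid [295. 300.] (array([ 0.33, -5.33]), 0.943)
knob hole [282. 312.] (array([ 0.17, -3.17]), 0.956)
near rim [285. 346.] (array([-1.67, -2.33]), 0.981)
left rim [260. 305.] (array([-0.17, -3.5 ]), 0.999)
```

View pics/cmp.png

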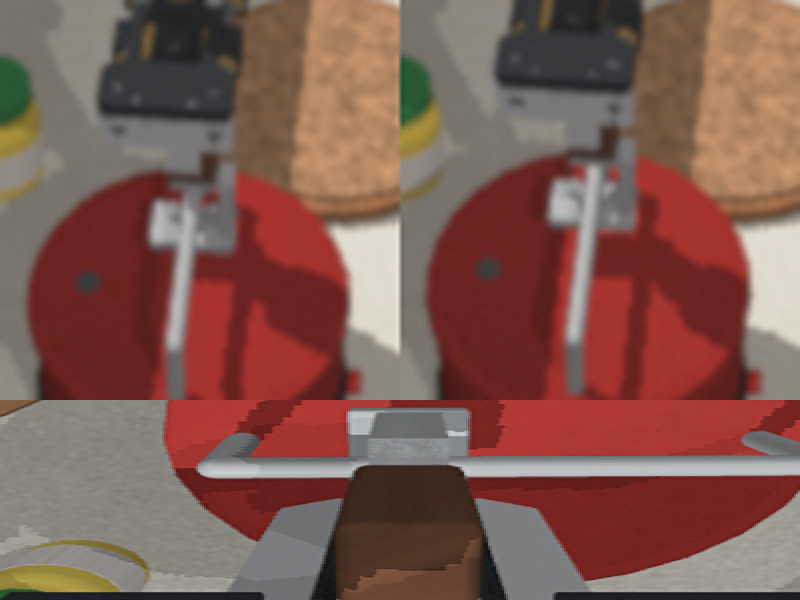

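The comparison shows the lid raised clear and hanging from the seat, and the bar in the wrist crop looks straight across. I'll compute the tilt from the bar's ends.

```bash
python3 - <<'E'
from h import *
w=cv2.imread("pics/w6.png"); w0=cv2.imread("pics/w3.png")
def ends(im,v0,x0=180,x1=560):
    s=im.max(2).astype(int)-im.min(2); g=(s<40)&(im.min(2)>105)
    return [(r,np.where(g[r,x0:x1])[0][[0,-1]]+x0) for r in range(v0-4,v0+6,2) if g[r,x0:x1].any()]
print(ends(w,250)); print(ends(w0,310))
C=cal("wrist"); o=obs(); z=o["tool_pos"][2]-.0993+.020
print("bar z",z)
cv2.imwrite("pics/w6c.png",cv2.resize(w[220:280,200:520],None,fx=2.5,fy=2.5,interpolation=2))
E
```

```text
[(246, array([180, 480])), (248, array([180, 480])), (250, array([180, 480])), (252, array([180, 479])), (254, array([180, 514]))]
[(306, array([180, 559])), (308, array([180, 559])), (310, array([180, 559])), (312, array([180, 559])), (314, array([180, 559]))]
t 15.03 pos [0.5667 0.2338 0.2495] rpy [ 3.1415  0.     -2.9854] F [-0.92 -0.06 -8.89] T [ 0.04 -0.03 -0.05] w 0.0218
bar z 0.17019399276209066
```

View pics/w6c.png

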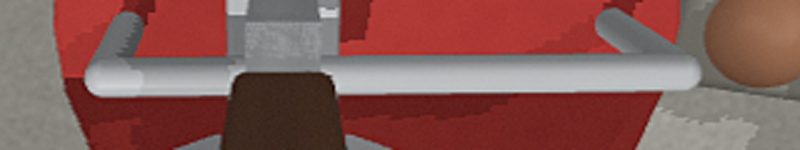

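The bar ends are at about (234,251) and (480,248). That slope matches the resting one, so the lid hangs level to about 1°. Next I'll refine the trivet and lid centres in the same wrist-camera frame.

```bash
python3 - <<'E'
from h import *
from scipy.optimize import least_squares
K,p,r=cal("wrist"); o=obs(); Rt=R.from_euler("xyz",o["ee_rot"]).as_matrix()
P=[p2w("w",u,v,.170,(K,p,r)) for u,v in((234.4,250.8),(480.4,248.4))]
m=sum(P)/2; print("bar mid",m.round(4),"rel tool",(Rt.T@(m-o["tool_pos"])).round(4),"len",np.linalg.norm(P[1]-P[0]))
tp=Rt.T@(p-o["tool_pos"]); tr=Rt.T@r   # camera in the tool
def pose(pos,yaw): Rn=R.from_euler("xyz",[np.pi,0,yaw]).as_matrix(); return K,pos+Rn@tp,Rn@tr
for f,pos,yaw in(("w3",[.4979,.2479,.2905],-2.988),("w2",[.5560,-.2859,.197],2.8196),("w1",[.5532,-.2668,.2798],2.8995)):
    im=cv2.imread(f"pics/{f}.png"); h=cv2.cvtColor(im,cv2.COLOR_BGR2HSV); m=((h[...,0]>5)&(h[...,0]<20)&(h[...,1]>70)).astype(np.uint8)
    m[330:]=0; m=cv2.morphologyEx(m,cv2.MORPH_CLOSE,np.ones((7,7)))
    C=pose(np.array(pos),yaw); u,v=w2p("w",[.52,.008,.018],C); 
    best=max(cv2.findContours(m,0,1)[0],key=cv2.contourArea)[:,0]
    b=[q for q in best if 3<q[0]<636 and 3<q[1]<325]; 
    if len(b)<20: print(f,"few");continue
    X=np.array([p2w("w",*q,.016,C)[:2] for q in b]); s=least_squares(lambda c:np.hypot(*(X-c[:2]).T)-c[2],[.52,.01,.105],loss="soft_l1",f_scale=.002); print(f,s.x.round(4),len(b),np.abs(s.fun).mean().round(4),"expect",u.round(),v.round())
E
```

```text
t 15.03 pos [0.5667 0.2338 0.2495] rpy [ 3.1415  0.     -2.9854] F [-0.92 -0.06 -8.89] T [ 0.04 -0.03 -0.05] w 0.0218
bar mid [0.5583 0.2606 0.17  ] rel tool [0.0041 0.0278 0.0795] len 0.15600030175844506
w3 [0.5203 0.01   0.1038] 508 0.0007 expect 96.0 186.0
w2 [ 0.521  -0.0026  0.1026] 264 0.0004 expect 651.0 63.0
w1 [0.5202 0.0017 0.1036] 365 0.0007 expect 567.0 106.0
```

Request:
drive_tool([
  [0.01,[0,0,-0.004],[0,0,0]],
  [0.01,[0,0,-0.012],[0,0,0]],
  [0.01,[0,0,-0.022],[0,0,0]],
  [0.01,[0,0,-0.034],[0,0,0]],
  [0.01,[0,0,-0.045],[0,0,0]],
])

```text
time: 15.65
tool_pos: [0.5669, 0.2338, 0.296]
ee_rot: [3.141, 0.001, -2.985]
wrist_force: [-0.1, 0.3, -9.4]
width: 0.0214
finger_force: 30.0
```

Request:
drive_tool([
  [0.01,[0,0,-0.005],[0,0,0]],
  [0.01,[0,0,-0.006],[0,0,0]],
  [0.01,[0,0,-0.006],[0,0,0]],
])

```text
time: 16.02
tool_pos: [0.5666, 0.2337, 0.3]
ee_rot: [-3.142, -0.001, -2.985]
wrist_force: [0.2, 0.3, -10.0]
width: 0.0219
finger_force: 30.0
```

```bash
python3 - <<'E'
from h import *
feel(3)
o=obs(); im=imaging.snapshot("wrist")[...,::-1]; cv2.imwrite("pics/w7.png",im)
# sub-pixel drift of the bar's ends against w6 (level would show none: same place in the tool)
a=cv2.imread("pics/w6.png")
for c in((240,251),(474,249),(350,248),(255,251)):
    h=14;t=a[c[1]-h:c[1]+h,c[0]-h:c[0]+h]; s=im[c[1]-h-15:c[1]+h+15,c[0]-h-15:c[0]+h+15]
    _,m,_,q=cv2.minMaxLoc(cv2.matchTemplate(s,t,cv2.TM_CCOEFF_NORMED)); print(c,np.array(q)-15,round(m,2))
E
```

```text
F [-0.25  0.14 -9.01] se [0.15 0.05 0.17] T [ 0.043 -0.033  0.018] pos [0.5665 0.2337 0.2997] t 16.18
t 16.18 pos [0.5666 0.2337 0.2998] rpy [-3.1415e+00 -1.2000e-03 -2.9854e+00] F [-0.11  0.13 -8.92] T [ 0.09 -0.1   0.03] w 0.0217
(240, 251) [0 0] 0.94
(474, 249) [0 0] 0.9
(350, 248) [0 0] 0.97
(255, 251) [0 0] 0.95
```

Nothing has drifted and the lid hangs steady. I'll travel to the trivet with gentle ramps.

Request:
drive_tool([
  [0.01,[0.0016,-0.005,0],[0,0,0]],
  [0.01,[0.0047,-0.015,0],[0,0,0]],
  [0.01,[0.0095,-0.03,0],[0,0,0]],
  [0.01,[0.0158,-0.05,0],[0,0,0]],
  [0.01,[0.023,-0.073,0],[0,0,0]],
])

```text
time: 16.85
tool_pos: [0.555, 0.1562, 0.3007]
ee_rot: [-3.141, 0.0, -2.986]
wrist_force: [0.0, 0.3, -10.0]
width: 0.022
finger_force: 30.0
```

Request:
drive_tool([
  [0.01,[0.0076,-0.024,0],[0,0,0]],
  [0.01,[0.0151,-0.048,0],[0,0,0]],
  [0.01,[0.0227,-0.072,0],[0,0,0]],
  [0.01,[0.03,-0.095,0],[0,0,0]],
  [0.01,[0.0363,-0.115,0],[0,0,0]],
])

```text
time: 17.48
tool_pos: [0.5366, 0.0365, 0.3009]
ee_rot: [-3.141, 0.001, -2.987]
wrist_force: [0.3, -0.5, -9.3]
width: 0.0219
finger_force: 30.0
```

Request:
drive_tool([
  [0.01,[0.005,-0.017,0],[0,0,0]],
  [0.01,[0.0091,-0.031,0],[0,0,0]],
  [0.01,[0.0123,-0.043,0],[0,0,0]],
  [0.01,[0.0155,-0.051,0],[0,0,0]],
  [0.01,[0.0175,-0.0555,0],[0,0,0]],
])

```text
time: 18.1
tool_pos: [0.5287, -0.0191, 0.3004]
ee_rot: [3.141, -0.0, -2.985]
wrist_force: [0.1, 0.0, -9.2]
width: 0.022
finger_force: 30.0
```

```bash
python3 - <<'E'
from h import *
for i in range(4): imaging.snapshot("side")
o=obs();im=imaging.snapshot("wrist")[...,::-1]; cv2.imwrite("pics/w8.png",im); cv2.imwrite("pics/s8.png",imaging.snapshot("side")[...,::-1]); cv2.imwrite("pics/t8.png",imaging.snapshot("top")[...,::-1])
a=cv2.imread("pics/w6.png")
for c in((240,251),(474,249),(350,248)):
    h=14;t=a[c[1]-h:c[1]+h,c[0]-h:c[0]+h]; s=im[c[1]-h-15:c[1]+h+15,c[0]-h-15:c[0]+h+15]
    _,m,_,q=cv2.minMaxLoc(cv2.matchTemplate(s,t,cv2.TM_CCOEFF_NORMED)); print(c,np.array(q)-15,round(m,2))
E
```

```text
t 18.3 pos [ 0.5288 -0.0184  0.3005] rpy [ 3.1411e+00  1.0000e-04 -2.9850e+00] F [-0.81  0.13 -9.02] T [ 0.03 -0.03  0.02] w 0.0219
(240, 251) [0 0] 0.94
(474, 249) [1 0] 0.76
(350, 248) [15  0] 0.97
```

Request:
drive_tool([
  [0.01,[0,0,0.007],[0,0,0]],
  [0.01,[0,0,0.02],[0,0,0]],
  [0.01,[0,0,0.038],[0,0,0]],
  [0.01,[0,0,0.058],[0,0,0]],
  [0.01,[0,0,0.078],[0,0,0]],
])

```text
time: 19.08
tool_pos: [0.5281, -0.0186, 0.2201]
ee_rot: [3.141, -0.002, -2.985]
wrist_force: [0.4, 0.2, -9.1]
width: 0.0218
finger_force: 30.0
```

Request:
drive_tool([
  [0.01,[0,0,0.016],[0,0,0]],
  [0.01,[0,0,0.029],[0,0,0]],
  [0.01,[0,0,0.039],[0,0,0]],
  [0.01,[0,0,0.046],[0,0,0]],
  [0.01,[0,0,0.05],[0,0,0]],
])

```text
time: 19.7
tool_pos: [0.5288, -0.0187, 0.1724]
ee_rot: [3.142, 0.0, -2.985]
wrist_force: [-0.7, 0.4, -9.1]
width: 0.0214
finger_force: 30.0
```

```bash
python3 - <<'E'
from h import *
feel(4)
im=imaging.snapshot("side")[...,::-1]; cv2.imwrite("pics/s9.png",im); print(w2p("side",[.52,.008,.02]).round())
o=obs(); C=cal("wrist"); w=imaging.snapshot("wrist")[...,::-1]; cv2.imwrite("pics/w9.png",w)
h=cv2.cvtColor(w,cv2.COLOR_BGR2HSV); red=(((h[...,0]<5)|(h[...,0]>174))&(h[...,1]>130)); cork=((h[...,0]>5)&(h[...,0]<20)&(h[...,1]>70)&(h[...,1]<190))
# trivet margin visible beyond the lid along image row of the lid's middle and up
for v in(120,150,180,200,220,240):
    r=np.where(red[v])[0]; c=np.where(cork[v])[0]; print(v,"red",r.min() if len(r) else None,r.max() if len(r) else None,"cork",c.min() if len(c) else None,c.max() if len(c) else None)
E
```

```text
F [-0.06 -0.11 -9.83] se [0.2  0.18 0.15] T [ 0.039 -0.032  0.017] pos [ 0.5288 -0.0187  0.1725] t 19.9
[333. 263.]
t 19.95 pos [ 0.5291 -0.0188  0.1731] rpy [-3.1413e+00  1.1000e-03 -2.9853e+00] F [ 0.53 -0.15 -9.52] T [ 0.01 -0.04 -0.03] w 0.0217
120 red 276 424 cork 261 433
150 red 245 453 cork 237 457
180 red 230 466 cork 225 467
200 red 224 470 cork 221 222
220 red 222 639 cork None None
240 red 224 639 cork None None
```

The lid is centred sideways in the wrist view: both the red and the cork have their middle at about column 347. I'll lower it slowly.

Request:
drive_tool([
  [0.01,[0,0,0.002],[0,0,0]],
  [0.01,[0,0,0.004],[0,0,0]],
  [0.01,[0,0,0.006],[0,0,0]],
  [0.01,[0,0,0.0075],[0,0,0]],
  [0.01,[0,0,0.009],[0,0,0]],
])

```text
time: 20.62
tool_pos: [0.5288, -0.0188, 0.1634]
ee_rot: [-3.142, 0.0, -2.985]
wrist_force: [0.2, -0.5, -8.4]
width: 0.022
finger_force: 30.0
```

Request:
drive_tool([
  [0.01,[0,0,0.001],[0,0,0]],
  [0.01,[0,0,0.002],[0,0,0]],
  [0.01,[0,0,0.003],[0,0,0]],
  [0.01,[0,0,0.004],[0,0,0]],
  [0.01,[0,0,0.005],[0,0,0]],
])

```text
time: 21.25
tool_pos: [0.5297, -0.0188, 0.1598]
ee_rot: [-3.141, 0.003, -2.985]
wrist_force: [0.9, -0.4, -3.1]
width: 0.0219
finger_force: 30.0
```

```bash
python3 - <<'E'
from h import *
feel(8)
E
```

```text
F [-0.2  -0.05 -2.48] se [0.16 0.11 0.19] T [ 0.014 -0.008 -0.008] pos [ 0.5291 -0.0187  0.159 ] t 21.65
```

Set down and unloaded. I'll unhook: lower inside the loop, back out, then rise.

Request:
drive_tool([
  [0.01,[0,0,0.007],[0,0,0]],
  [0.01,[0,0,0.0135],[0,0,0]],
  [0.01,[0,0,0.0135],[0,0,0]],
  [0.01,[0.01,0,0.0135],[0,0,0]],
  [0.01,[0.025,0,0.0135],[0,0,0]],
])

```text
time: 22.28
tool_pos: [0.5034, -0.0227, 0.1451]
ee_rot: [-3.142, -0.0, -2.985]
wrist_force: [0.1, -0.3, -2.2]
width: 0.022
finger_force: 30.0
```

Request:
drive_tool([
  [0.01,[0.02,0,0],[0,0,0]],
  [0.01,[0.045,0,0],[0,0,0]],
  [0.01,[0.05,0,-0.02],[0,0,0]],
  [0.01,[0.05,0,-0.07],[0,0,0]],
  [0.01,[0.05,0,-0.12],[0,0,0]],
])

```text
time: 22.9
tool_pos: [0.4532, -0.0305, 0.2662]
ee_rot: [3.142, -0.0, -2.986]
wrist_force: [1.1, 0.2, -2.5]
width: 0.0217
finger_force: 30.0
```

```bash
python3 - <<'E'
from h import *
feel(3); o=obs(); C=cal("wrist"); w=imaging.snapshot("wrist")[...,::-1]; cv2.imwrite("pics/w10.png",w)
from scipy.optimize import least_squares
h=cv2.cvtColor(w,cv2.COLOR_BGR2HSV)
red=(((h[...,0]<4)|(h[...,0]>174))&(h[...,1]>130)).astype(np.uint8)
m=(red|((h[...,0]>4)&(h[...,0]<20)&(h[...,1]>70))).astype(np.uint8)
for n,k,z,r0 in(("lid",red,.03,.097),("trivet",m,.016,.105)):
    k=k.copy();k[215:]=0;k=cv2.morphologyEx(k,cv2.MORPH_CLOSE,np.ones((7,7)));b=max(cv2.findContours(k,0,1)[0],key=cv2.contourArea)[:,0]; b=[q for q in b if 3<q[0]<636 and 3<q[1]<210]
    X=np.array([p2w("w",*q,z,C)[:2] for q in b]); s=least_squares(lambda c:np.hypot(*(X-c).T)-r0,[.52,.01],loss="soft_l1",f_scale=.002); print(n,s.x.round(4),len(b),np.abs(s.fun).mean().round(4))
E
```

```text
F [ 0.6   0.33 -1.17] se [0.54 0.2  1.31] T [ 0.015 -0.155  0.015] pos [ 0.4559 -0.0309  0.2718] t 23.05
t 23.05 pos [ 0.4553 -0.0308  0.2686] rpy [-3.1388  0.0075 -2.9856] F [ 0.01  0.33 -3.1 ] T [ 0.04 -0.01  0.03] w 0.022
lid [0.5223 0.0103] 190 0.0059
trivet [0.522  0.0073] 213 0.0083
```

The lid sits centred on the trivet: its fitted centre is within about 3 mm of the trivet's. I'll return the lifter.

Request:
drive_tool([
  [0.01,[-0.012,-0.045,0],[0,0,0.1]],
  [0.01,[-0.026,-0.1,0],[0,0,0.22]],
  [0.01,[-0.041,-0.157,0],[0,0,0.34]],
  [0.01,[-0.056,-0.214,0],[0,0,0.45]],
  [0.01,[-0.0685,-0.263,0],[0,0,0.478]],
])

```text
time: 23.72
tool_pos: [0.5625, -0.281, 0.2611]
ee_rot: [3.14, -0.006, 2.818]
wrist_force: [0.8, 0.1, -2.2]
width: 0.0217
finger_force: 30.0
```

Request:
drive_tool([
  [0.01,[0,0,0.02],[0,0,0]],
  [0.01,[0,0,0.06],[0,0,0]],
  [0.01,[0,0,0.1],[0,0,0]],
  [0.01,[0,0,0.13],[0,0,0]],
  [0.01,[0,0,0.148],[0,0,0]],
])

```text
time: 24.35
tool_pos: [0.5606, -0.2781, 0.1117]
ee_rot: [3.14, -0.008, 2.82]
wrist_force: [-0.2, -0.5, -2.7]
width: 0.0216
finger_force: 30.0
```

```bash
python3 - <<'E'
from h import *
feel(6); C=cal("wrist"); w=imaging.snapshot("wrist")[...,::-1]; cv2.imwrite("pics/w11.png",w); o=obs()
h=cv2.cvtColor(w,cv2.COLOR_BGR2HSV); m=((h[...,0]>100)&(h[...,0]<120)&(h[...,1]>110)).astype(np.uint8)
m=cv2.morphologyEx(m,cv2.MORPH_CLOSE,np.ones((25,25))); b=max(cv2.findContours(m,0,1)[0],key=cv2.contourArea); q=cv2.boxPoints(cv2.minAreaRect(b)); print(q.round().tolist())
X=np.array([p2w("w",*p,.012,C)[:2] for p in q]); print(X.round(3).tolist(),X.mean(0).round(4),np.linalg.norm(X-np.roll(X,1,0),axis=1).round(3))
Rt=R.from_euler("xyz",o["ee_rot"]).as_matrix(); print([(Rt.T@(np.r_[x,0.012]-o["tool_pos"])).round(3)[:2].tolist() for x in X])
E
```

```text
F [-0.23 -0.12 -2.53] se [0.16 0.12 0.39] T [-0.017 -0.017  0.017] pos [ 0.5624 -0.279   0.1152] t 24.65
t 24.7 pos [ 0.5642 -0.2801  0.119 ] rpy [-3.1409  0.0035  2.8198] F [-0.65 -0.6  -2.81] T [ 0.   -0.   -0.06] w 0.0218
[[234.0, 159.0], [427.0, 131.0], [453.0, 308.0], [259.0, 336.0]]
[[0.492, -0.312], [0.516, -0.186], [0.645, -0.198], [0.622, -0.342]] [ 0.5688 -0.2594] [0.133 0.128 0.13  0.146]
[[0.058, -0.053], [0.076, 0.074], [-0.051, 0.104], [-0.074, -0.041]]
```

Request:
drive_tool([
  [0.01,[0,0,0.006],[0,0,0]],
  [0.01,[0,0,0.011],[0,0,0]],
  [0.01,[0,0,0.014],[0,0,0]],
  [0.01,[0,0,0.0155],[0,0,0]],
  [0.01,[0,0,0.0165],[0,0,0]],
])

```text
time: 25.32
tool_pos: [0.5637, -0.2796, 0.1036]
ee_rot: [-3.141, 0.002, 2.82]
wrist_force: [-1.8, 2.8, 9.1]
width: 0.0219
finger_force: 30.0
```

```bash
python3 - <<'E'
from h import *
feel(6)
E
```

```text
F [-1.85  1.76  7.83] se [0.19 0.23 0.13] T [ 0.502  0.81  -0.002] pos [ 0.5637 -0.2796  0.1036] t 25.62
```

The foot is down with a light press. I'll release, wait and rise.

Request:
drive_tool([
  [0.01,[0,0,-0.0008],[0,0,0]],
  [0.03,[0,0,-0.0008],[0,0,0]],
  [0.06,[0,0,-0.0008],[0,0,0]],
  [0.094,[0,0,-0.0008],[0,0,0]],
  [0.094,[0,0,-0.0008],[0,0,0]],
])

```text
time: 26.25
tool_pos: [0.5632, -0.2795, 0.1009]
ee_rot: [3.141, -0.0, 2.82]
wrist_force: [0.0, -0.0, 1.1]
width: 0.0565
finger_force: 0.0
```

Request:
drive_tool([
  [0.094,[0,0,0],[0,0,0]],
  [0.094,[0,0,0],[0,0,0]],
  [0.094,[0,0,0],[0,0,0]],
  [0.094,[0,0,0],[0,0,0]],
  [0.094,[0,0,0],[0,0,0]],
])

```text
time: 26.88
tool_pos: [0.5633, -0.2795, 0.1013]
ee_rot: [3.141, 0.0, 2.82]
wrist_force: [0.4, -0.7, 0.5]
width: 0.0939
finger_force: 0.0
```

Request:
drive_tool([
  [0.094,[0,0,-0.02],[0,0,0]],
  [0.094,[0,0,-0.06],[0,0,0]],
  [0.094,[0,0,-0.11],[0,0,0]],
  [0.094,[0,0,-0.15],[0,0,0]],
  [0.094,[0.06,0,-0.15],[0,0,0]],
])

```text
time: 27.5
tool_pos: [0.5099, -0.2628, 0.2562]
ee_rot: [-3.139, 0.01, 2.821]
wrist_force: [-0.9, 0.5, 0.1]
width: 0.0945
finger_force: 0.0
```

Request:
drive_tool([
  [0.094,[0.06,0,0],[0,0,0]],
  [0.094,[0.12,0,0],[0,0,0]],
  [0.094,[0.16,0,0],[0,0,0]],
  [0.094,[0.16,0,0],[0,0,0]],
  [0.094,[0.16,0,0],[0,0,0]],
])

```text
time: 28.12
tool_pos: [0.3551, -0.2103, 0.2526]
ee_rot: [-3.141, 0.003, 2.82]
wrist_force: [0.2, 0.5, 0.1]
width: 0.0941
finger_force: 0.0
```

```bash
python3 - <<'E'
from h import *
feel(3)
t=imaging.snapshot("top")[...,::-1]; s=imaging.snapshot("side")[...,::-1]
A=cv2.resize(t[195:320,180:470],(580,250),interpolation=2); B=cv2.resize(s[150:400,220:480],(364,350)); 
o=np.zeros((600,800,3),np.uint8); o[:250,:580]=A; o[250:600,:364]=B; B2=cv2.resize(s[160:230,290:380],(400,311),interpolation=2); o[260:571,380:780]=B2
cv2.imwrite("pics/fin.png",o)
E
```

```text
F [ 0.14  0.07 -0.14] se [0.19 0.4  0.17] T [0.016 0.001 0.003] pos [ 0.3554 -0.2103  0.2518] t 28.27
```

I've used all ten picture views, so I'll check the final state numerically and then hand in.

```bash
python3 - <<'E'
from h import *
T=cal("top"); im=imaging.snapshot("top")[...,::-1]; h=cv2.cvtColor(im,cv2.COLOR_BGR2HSV)
def big(m,x0,x1,y0,y1):
    k=np.zeros(m.shape,np.uint8); k[y0:y1,x0:x1]=m[y0:y1,x0:x1]; k=cv2.morphologyEx(k,cv2.MORPH_CLOSE,np.ones((9,9))); return max(cv2.findContours(k,0,1)[0],key=cv2.contourArea)
red=((h[...,0]<5)|(h[...,0]>172))&(h[...,1]>150)
(u,v),r=cv2.minEnclosingCircle(big(red,270,365,210,310)); print("lid",u,v,r,p2w("top",u,v,.03,T).round(4))
br=(h[...,0]<15)&(h[...,1]>80)&(im.max(2)<140)
c=big(br,385,445,210,280); b=cv2.boundingRect(c); print("grip box",b,cv2.contourArea(c)); print(p2w("top",b[0]+b[2]/2,b[1]+b[3]/2,.11,T).round(4))
W=cal("side"); s=imaging.snapshot("side")[...,::-1]; hs=cv2.cvtColor(s,cv2.COLOR_BGR2HSV); br=(hs[...,0]<15)&(hs[...,1]>80)&(s.max(2)<140)
c=big(br,320,370,150,215); print("side grip box",cv2.boundingRect(c),"expected top,bottom",w2p("side",[.562,-.28,.122],W).round(),w2p("side",[.562,-.28,.062],W).round())
E
```

```text
lid 316.0282287597656 258.3420104980469 33.71914291381836 [0.5194 0.01   0.03  ]
grip box (416, 237, 12, 12) 91.5
[ 0.5597 -0.2762  0.11  ]
side grip box (336, 170, 9, 18) expected top,bottom [340. 171.] [339. 186.]
```

The lid is within about 3 mm of the trivet's centre, and the grip's image box matches an upright lifter in the dish.

```bash
python3 -c "
from bench import robot
print(robot.close_job())"
```

```text
the job is handed in; nothing more can be done
None
```

The job is handed in at about 28 s: the lid is within about 3 mm of the trivet's centre and the lifter stands upright in its blue dish, both checked from the camera images.

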